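# Hang the dough scraper on the drop-flap peg

## Robot

A 6-joint arm with a two-finger parallel gripper is mounted at the origin on a cart in front of the work surface, level with it; the furniture and walls round the work are solid. World frame = base frame: x ahead of the robot, y to its left, z up, the work surface at z = 0. Lengths are in m, angles in rad, forces in N, time in s.
With the tool pointing down it reaches from about 0.425 to 0.95 m from the base axis. Payload 3.5 kg.
Tool frame: the origin (TCP) lies midway between the tips of the shut fingers; the grasp point (between the pads) lies 19 mm behind it; z points along the fingers, y is the line along which they close (so a half turn about z gives the same grasp; the last joint's range is limited). The gripper opens to 85 mm and grips with 20 to 120 N. Pads are 22 mm wide; open, the fingers measure 114 mm over their backs; the gripper's body (76 mm by 85 mm) begins 54 mm behind the grasp point. The pads swing forward as they close: fully open they stand 13 mm farther back than shut.
Start: joints at [1.084, 0.286, 1.577, -0, 1.279, -0.15], TCP at [0.223, 0.637, 0.231] pointing down, gripper open.
Joint ranges: [-2.77, 2.77], [-0.9, 2.22], [0.21, 2.48], [-1.53, 4.67], [0.24, 2.81], [-2.84, 2.84]. Speed limits (rad/s): [2.79, 2.79, 3.14, 3.14, 3.14, 3.14].

## Interface

Orientations are given as a unit quaternion [x, y, z, w].
In Python, from plant import * gives the robot as it stands.
- The arm moves only by the tool move_arm, never from a script. Its argument "moves" is a list of rows, each a list of 3 entries, a list of its own where there are three numbers: the opening, from 0 (shut) to 1 (fully open), then the shift along the tool's x, y, z in m, then the turn, a rotation vector about the tool's x, y, z in rad. A call has exactly 10 rows; each row shifts and turns the commanded pose from where the row before left it, along the tool's axes as they then stand; what a row does not reach is not made up. A row lasts 1/12 s, in which the tool goes at most 41.7 mm and 7.16 degrees, less where a joint would pass 70% of its speed; a pose out of reach is approached as far as the arm can. A call is refused whole if a number of a shift passes 0.0417 or a number of a turn 0.125, either way. A call with a gripper value outside its range is refused whole. The fingers move at their own pace and stop on an object; "grip_force" is the grip in N (left out, the last holds). Time passes only in rows, so rows that do not move let the fingers close, or fill a call up. It gives the time, the measured TCP pose, the force, the opening and the grip force at its end, in the units of the state.
- get_state(): the state, without advancing time (a new reading comes with each control period).
- read_camera(name): name is "scene" or "top"; returns the picture (384x512x3 uint8, red, green, blue); there is no depth.
- camera_params(name): a dict with "fx", "fy", "cx", "cy" (pixels), "rvec" (rotation vector, rad) and "tvec" (3), from world to camera coordinates, as OpenCV has them. Camera axes: x right, y down, z forward; pixel columns grow to the right and rows downward; lengths in m; the calibration is good to about 2 mm. A picture is of the moment at which its call begins. camera_params takes no time and is no camera call.
- sign_off(): hands the job in; it is judged then, once.
The state is a dict: "time": time; "qpos": joint angles; "dq": joint speeds; "joint_efforts": joint torques, N m; "eef_pos": TCP position; "tcp_rot": TCP orientation; "contact_force": force on the tool from outside, world axes, zero at the start; "wrist_torque": the same for the moment, N m; "opening": opening from 0.0 (shut) to 1.0 (fully open); "finger_force": force on a finger pad.
Only numpy, scipy, OpenCV 4.12 (cv2) and the standard library are available. Lean on these libraries where they do the work, as an engineer would, in place of code of your own. Each camera call takes 0.05 s, during which the arm holds its last target. There are 200 camera calls.

## Task

Draw the dough scraper up out of its wooden draining block and hang it by the hole in its blade on the stand's peg, pushing it in until the drop flap under the peg has been lifted and has fallen again behind the blade. Then draw the scraper gently back until you feel the flap catch the blade, keep up that light pull for a moment, and let go, leaving it hanging still. Never pull on the flap with more than about 12 N or press on the stand with more than about 20 N, and do not disturb the salt shaker, tin and mug.

Things in the scene. Friction and masses are not known exactly. Their poses are not given: they have to be found in the camera images.
- scraper: Dough scraper, 0.2 to 0.3 kg, standing upright in the block's slot, handle up. Steel blade 110 wide (its y) x 4 thick (its x) x 100 tall; black bar handle on top, 110 (y) x 18 (x) x 28 mm tall, from 100 to 128 mm above the origin. Origin: middle of the blade's lower edge; z up. Front and back are alike.
- eye (a point): Centre of the 22 x 22 mm square hole through the scraper's blade, 75 mm above the blade's lower edge; the hole's upper edge is 14 mm below the handle. The hole's axis is the scraper's x.
- block: Fixed wooden draining block, 70 (x) x 150 (y) x 46 mm tall, with a slot 5.5 x 114 mm along its y, 38 mm deep, in which the blade stands. Origin: centre of its underside.
- stand: Fixed stand. Origin at table height below the post's front face. Base board x -75 to 45, y +-70, 14 mm high. Post 22 mm square, x 0 to 22, up to z 159. A level slotted steel peg, 14 wide x 10 tall, axis y 0, z 150, runs from the post along -x; its tip is at x -85 to -65 (screwed in by a different, unmeasured amount each time, so the flap must be felt). All mm.
- keeper (a joint): Drop flap (steel, 80 g, 28 long, 4 wide, 5 thick) hinged in the peg's slot 8 mm behind the tip. 0 (rad): fallen, slanting 70 deg down and towards the post against a stop, foot 28 mm below peg axis; it cannot swing outward. A blade pushed in lifts it (up to 1.25, under 2 N); it drops free once the blade is about 40 mm behind the tip, and then blocks the way out.
- salt_shaker: Salt shaker, 44 mm wide, 90 mm tall, loose bystander. Origin: centre of its underside.
- bean_tin: Round food tin, 75 mm wide, 58 mm tall, loose bystander. Origin: centre of its underside.
- mug_b: White mug with a broad band, 81 mm wide (117 with its handle), 92 mm tall, loose bystander. Origin: under its middle.
There are look-alikes about, which are no part of the job. There is more than one size of the scraper; the job needs the largest.

How it is judged:
By the outcome, as a careful person would: the job done as asked, in the order asked, and still so for the second after the job is handed in, with the robot touching nothing.
It also fails if it takes over 56 s, if anything falls off the work surface, if the arm or the gripper's body presses on something with over 40 N, if the wrist force passes 120 N, or if a joint passes its speed limit or range.

## Working session

There is one attempt and no reset: what is moved stays moved. The work goes in short steps, Python scripts to look and compute and a tool call to move; the robot and the scene stay as the last step left them, time stands still between calls to the robot, and variables do not carry over. Pictures are saved under pics/ and viewed, at most 10 in all, crops included, and the job is handed in when it is done.

Besides the shell and the picture viewer there is one more tool, called after ">>>" as name(argument=value, ...) on one line, values as JSON. move_arm: Moves the arm, as the interface text tells. Its arguments: {"type":"object","properties":{"moves":{"type":"array"},"grip_force":{"type":"number"}},"required":["moves"]}

```bash
mkdir -p pics; ls; python3 - <<'E'
from plant import *
import cv2
for n in("scene","top"):
    im=read_camera(n); cv2.imwrite(f"pics/{n}0.png",cv2.resize(im[:,:,::-1],(800,600),interpolation=cv2.INTER_CUBIC)); cv2.imwrite(f"raw_{n}.png",im[:,:,::-1]); print(camera_params(n))
print(get_state())
E
```

```text
pics
{'fx': 429.762042226195, 'fy': 429.762042226195, 'cx': 255.7928863149431, 'cy': 190.36038290171012, 'rvec': array([ 2.06662532, -1.14353693,  0.51497498]), 'tvec': array([-0.00282036,  0.46833813,  0.58715302])}
{'fx': 360.0539919043099, 'fy': 360.0539919043099, 'cx': 251.0859118719574, 'cy': 193.38414526933872, 'rvec': array([ 2.17072283, -2.14897645,  0.08765355]), 'tvec': array([0.3144374 , 0.5201874 , 0.90252993])}
{'time': 0.1, 'qpos': array([ 1.08401307e+00,  2.87123381e-01,  1.57801936e+00, -1.10707554e-05,
        1.27863888e+00, -1.49979720e-01]), 'dq': array([-1.01711579e-03, -3.15012029e-03, -3.49635915e-03,  3.52864154e-04,
        1.74621308e-03, -1.95992003e-05]), 'joint_efforts': array([ 1.32194466e-03, -4.07302022e+01, -2.93698543e+01, -1.57709069e-04,
        3.42416351e-03, -4.19417844e-06]), 'eef_pos': array([0.222747  , 0.63655399, 0.23006073]), 'tcp_rot': array([ 1.67605265e-01,  9.85853578e-01, -1.04113800e-03, -3.37573483e-04]), 'contact_force': array([-0.73729706,  0.24715801,  0.34970207]), 'wrist_torque': array([-0.03903424,  0.02570014, -0.02042745]), 'finger_force': 0.0, 'opening': 1.0015477139747746}
```

View pics/scene0.png

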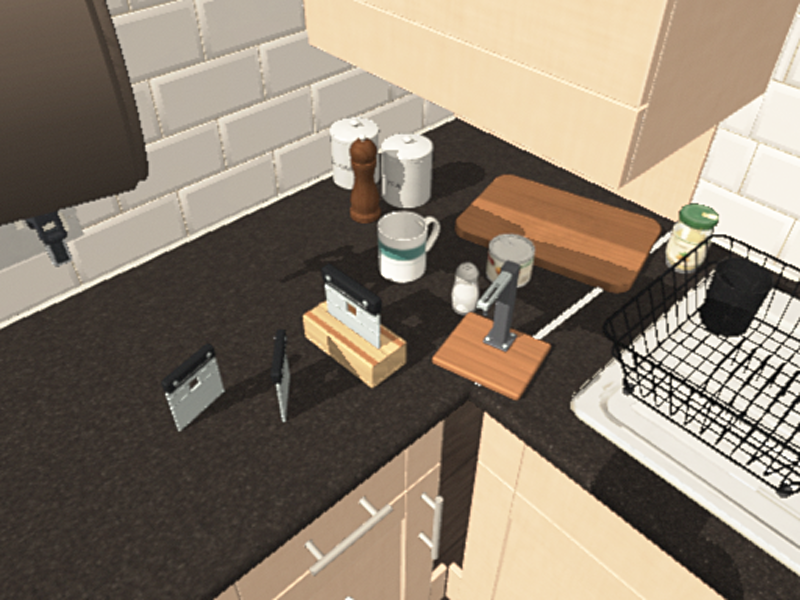

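View pics/top0.png

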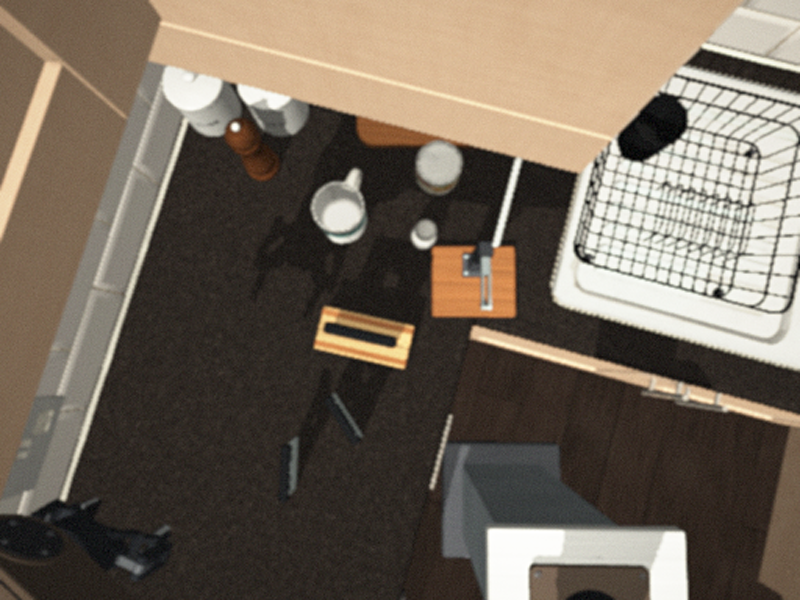

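The scene view shows three scrapers: in the block (350,305), and loose ones at (195,385) and (282,375). The stand is at (500,310) with its peg toward the robot, and the shaker, tin and mug are close behind it. I'll take enlarged crops to measure and to check the choice.

```bash
cat > h.py <<'E'
import numpy as np, cv2
from scipy.spatial.transform import Rotation as R
from plant import *
def proj(n,P):
    c=camera_params(n); K=np.array([[c['fx'],0,c['cx']],[0,c['fy'],c['cy']],[0,0,1]])
    return cv2.projectPoints(np.array(P,float).reshape(-1,3),c['rvec'],c['tvec'],K,None)[0][:,0]
def back(n,uv,z):
    c=camera_params(n); Rm=cv2.Rodrigues(c['rvec'])[0]; C=-Rm.T@c['tvec']
    d=Rm.T@np.array([(uv[0]-c['cx'])/c['fx'],(uv[1]-c['cy'])/c['fy'],1]); return C+d*(z-C[2])/d[2]
def crop(im,x,y,w,h,s,f): cv2.imwrite(f,cv2.resize(im[y:y+h,x:x+w],None,fx=s,fy=s,interpolation=cv2.INTER_CUBIC))
E
python3 - <<'E'
from h import *
t=cv2.imread("raw_top.png");s=cv2.imread("raw_scene.png")
crop(t,190,140,150,110,5,"pics/c_top.png"); crop(s,185,140,180,120,4.4,"pics/c_scene.png")
E
```

```text
(no output)
```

View pics/c_top.png

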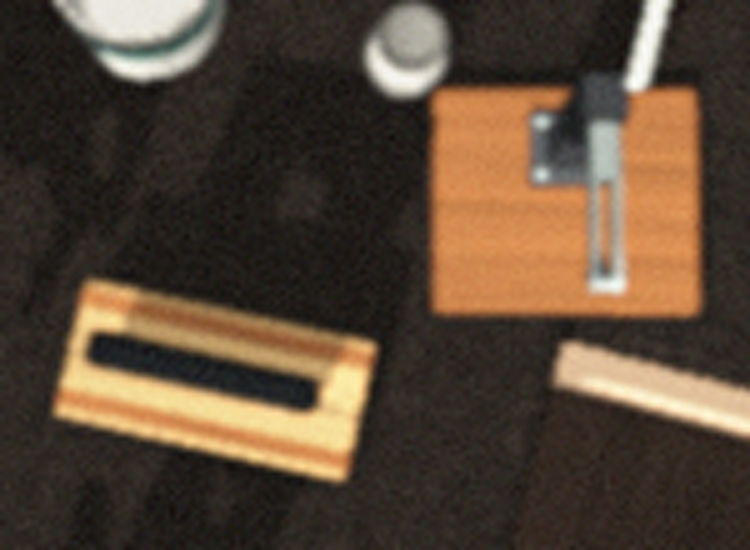

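View pics/c_scene.png

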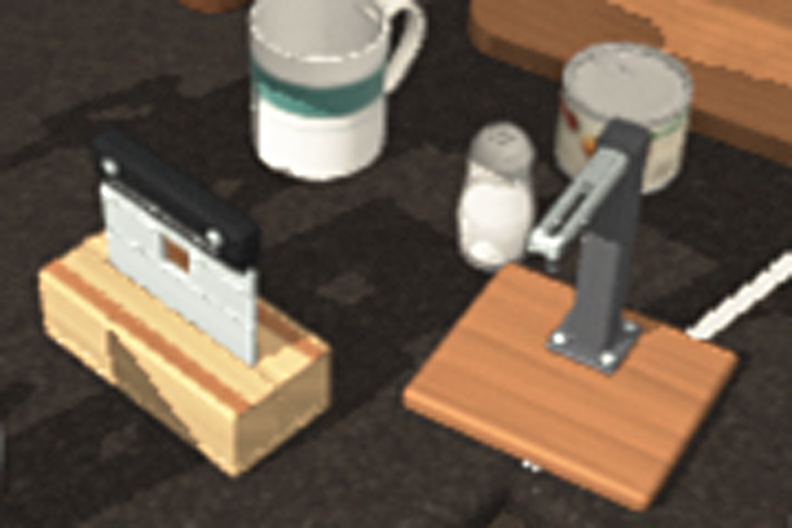

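```bash
cat > m.py <<'E'
from h import *
T=lambda a,b:((a+.5)/5-.5+190,(b+.5)/5-.5+140)
S=lambda a,b:((a+.5)/4.4-.5+185,(b+.5)/4.4-.5+140)
def show(l,n,f,pts,z):
    P=np.array([back(n,f(*p),z) for p in pts]); print(l,np.round(P*1000,1)[:,:2].tolist())
    return P
show("block top","top",T,[(85,280),(378,345),(348,482),(53,417)],.046)
show("block scene","scene",S,[(40,272),(235,410),(330,350)],.046)
show("handle top","top",T,[(88,335),(88,360),(318,383),(318,410)],.136)
show("base top","top",T,[(432,88),(700,88),(702,316),(431,316)],.014)
show("base scene","scene",S,[(512,265),(738,355),(648,500),(405,392)],.014)
show("peg tip L/R","top",T,[(590,292),(627,292)],.155)
show("post top corners","top",T,[(586,122),(625,122)],.159)
show("hinge-slot far end, near","top",T,[(607,185),(607,277)],.155)
show("eye scene","scene",S,[(177,253)],.083)
show("handle scene","scene",S,[(98,135),(258,230)],.134)
E
python3 m.py
```

```text
block top [[508.6, 432.6], [477.0, 283.2], [407.9, 297.7], [438.9, 447.2]]
block scene [[440.8, 443.5], [413.8, 300.7], [474.0, 282.5]]
handle top [[474.9, 417.5], [463.4, 417.3], [454.0, 312.1], [441.8, 311.9]]
base top [[615.7, 254.9], [616.7, 113.2], [495.7, 113.4], [494.3, 254.9]]
base scene [[611.6, 246.8], [613.7, 112.3], [496.7, 111.5], [495.6, 249.3]]
peg tip L/R [[495.1, 191.0], [495.2, 174.6]]
post top corners [[571.1, 193.0], [571.2, 175.6]]
hinge-slot far end, near [[543.3, 183.2], [501.8, 183.4]]
eye scene [[460.2, 366.2]]
handle scene [[466.9, 416.8], [450.3, 309.4]]
```

The scraper standing in the block (hole visible at scene crop (177,252)) is the right one. It measures 107–110 mm wide, and the loose ones at scene (195,385) and (282,375) are look-alikes. 

Estimates:
- **Block and scraper:** centre (458.5, 364.5) mm, yaw -11.3°.
- **Stand:** origin near (570, 182.5), yaw about 0.
- **Peg tip:** x ≈ 496.

Moving above the scraper now.

>>> move_arm(moves=[[1,[-0.031,-0.018,0],[0,0,0]],[1,[-0.031,-0.018,0],[0,0,0]],[1,[-0.031,-0.018,0],[0,0,0]],[1,[-0.031,-0.018,0],[0,0,0]],[1,[-0.031,-0.018,0],[0,0,0]],[1,[-0.031,-0.018,0],[0,0,0]],[1,[-0.031,-0.018,0],[0,0,0]],[1,[-0.031,-0.018,0],[0,0,0]],[1,[-0.031,-0.018,0],[0,0,0]],[1,[-0.031,-0.018,0],[0,0,0]]])

```text
time: 0.93
eef_pos: [0.4567, 0.3631, 0.2308]
tcp_rot: [0.168, 0.986, -0.0, -0.0]
contact_force: [1.1, 0.7, 0.1]
opening: 1.001
finger_force: 0.0
```

>>> move_arm(moves=[[1,[0,0,0],[0,0,0.12]],[1,[0,0,0],[0,0,0.12]],[1,[0,0,0],[0,0,0.12]],[1,[0,0,0],[0,0,0.12]],[1,[0,0,0],[0,0,0.12]],[1,[0,0,0],[0,0,0.12]],[1,[0,0,0],[0,0,0.12]],[1,[0,0,0],[0,0,0.12]],[1,[0,0,0],[0,0,0.12]],[1,[0,0,0],[0,0,0.12]]])

```text
time: 1.77
eef_pos: [0.4558, 0.3645, 0.2306]
tcp_rot: [0.697, 0.717, -0.001, -0.0]
contact_force: [-0.1, 0.3, -0.0]
opening: 0.999
finger_force: 0.0
```

```bash
cat >> h.py <<'E'
def st():
    s=get_state(); M=R.from_quat(s['tcp_rot']).as_matrix()
    psi=np.degrees(np.arctan2(M[1,1],M[0,1]))
    print("t%.2f pos"%s['time'],np.round(s['eef_pos']*1000,1),"psi %.2f"%psi,"tilt",np.round(M[:2,2],4),"F",np.round(s['contact_force'],1),"T",np.round(s['wrist_torque'],2),"op %.3f ff %.1f"%(s['opening'],s['finger_force']))
    return s,M,psi
def to(P,psi_t):
    s,M,psi=st(); d=M.T@(np.array(P)/1000-s['eef_pos']); print("shift tool",np.round(d*1000,1),"turn z %.3f"%np.radians(psi-psi_t))
E
python3 - <<'E'
from h import *
to([458.5,364.5,200],-11.3)
im=read_camera("scene")[:,:,::-1]; crop(im,160,60,200,180,4,"x.png"); cv2.imwrite("raw_s1.png",im)
im=read_camera("top")[:,:,::-1]; cv2.imwrite("raw_t1.png",im)
E
```

```text
t1.77 pos [455.8 364.5 230.6] psi 1.61 tilt [-0.0011 -0.0006] F [-0.1  0.3 -0. ] T [ 0.04 -0.05 -0.02] op 0.999 ff 0.0
shift tool [-0.1  2.7 30.6] turn z 0.225
```

>>> move_arm(moves=[[1,[0,0.0027,0],[0,0,0.1125]],[1,[0,0,0],[0,0,0.1125]],[1,[0,0,0.025],[0,0,0]],[1,[0,0,0.025],[0,0,0]],[1,[0,0,0.025],[0,0,0]],[1,[0,0,0.025],[0,0,0]],[1,[0,0,0.015],[0,0,0]],[1,[0,0,0.0096],[0,0,0]],[1,[0,0,0],[0,0,0]],[1,[0,0,0],[0,0,0]]])

```text
time: 2.7
eef_pos: [0.4589, 0.3648, 0.1067]
tcp_rot: [0.771, 0.637, -0.0, -0.0]
contact_force: [-0.1, 0.4, 0.6]
opening: 1.0
finger_force: 0.0
```

```bash
python3 - <<'E'
from h import *
to([458.5,364.5,106],-11.3)
im=read_camera("scene")[:,:,::-1]; cv2.imwrite("raw_s2.png",im); crop(im,170,120,120,90,6.6,"pics/s2.png")
E
```

```text
t2.70 pos [458.9 364.8 106.7] psi -10.87 tilt [-0.0004 -0.0002] F [-0.1  0.4  0.6] T [ 0.05 -0.06 -0.01] op 1.000 ff 0.0
shift tool [-0.4 -0.3  0.7] turn z 0.008
```

View pics/s2.png

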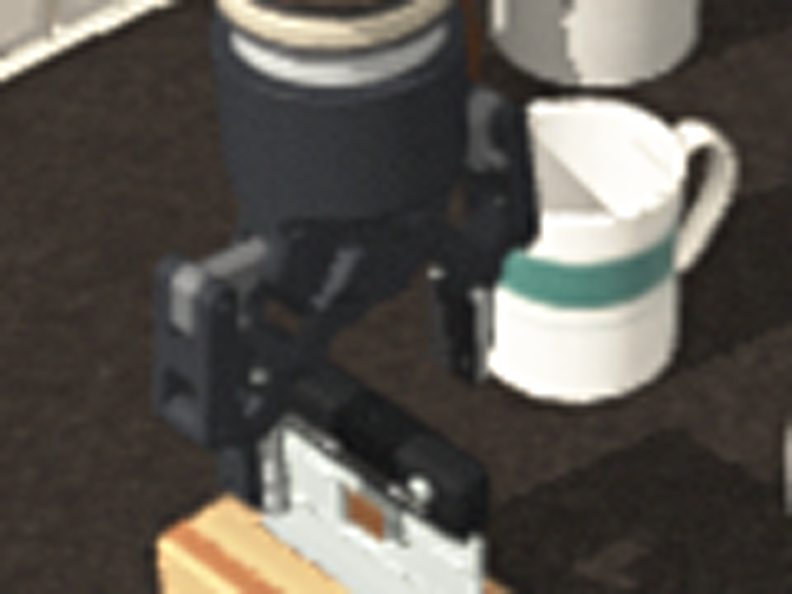

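The fingers straddle the handle: left finger at (200,350), right at (460,330), handle between. The hole is at (362,508). Closing.

>>> move_arm(moves=[[0.4,[0,0,0],[0,0,0]],[0.4,[0,0,0],[0,0,0]],[0,[0,0,0],[0,0,0]],[0,[0,0,0],[0,0,0]],[0,[0,0,0],[0,0,0]],[0,[0,0,0],[0,0,0]],[0,[0,0,0],[0,0,0]],[0,[0,0,0],[0,0,0]],[0,[0,0,0],[0,0,0]],[0,[0,0,0],[0,0,0]]], grip_force=60)

```text
time: 3.58
eef_pos: [0.4589, 0.365, 0.1072]
tcp_rot: [0.771, 0.636, 0.0, -0.0]
contact_force: [-2.4, 0.1, 4.6]
opening: 0.201
finger_force: 60.2
```

```bash
python3 -c "
from h import *
st()"
```

```text
t3.58 pos [458.9 365.  107.2] psi -10.94 tilt [0.0002 0.0004] F [-2.4  0.1  4.6] T [ 0.02  0.31 -0.05] op 0.201 ff 60.2
```

>>> move_arm(moves=[[0,[0,0,-0.005],[0,0,0]],[0,[0,0,-0.006],[0,0,0]],[0,[0,0,-0.007],[0,0,0]],[0,[0,0,-0.008],[0,0,0]],[0,[0,0,-0.008],[0,0,0]],[0,[0,0,-0.008],[0,0,0]],[0,[0,0,-0.008],[0,0,0]],[0,[0,0,-0.008],[0,0,0]],[0,[0,0,-0.009],[0,0,0]],[0,[0,0,0],[0,0,0]]])

```text
time: 4.42
eef_pos: [0.4599, 0.3656, 0.1766]
tcp_rot: [0.771, 0.637, 0.002, 0.0]
contact_force: [1.2, 0.8, -1.3]
opening: 0.204
finger_force: 59.3
```

```bash
python3 -c "
from h import *
to([455,182.5,174],0)"
```

```text
t4.42 pos [459.9 365.6 176.6] psi -10.93 tilt [0.0038 0.0022] F [ 1.2  0.8 -1.3] T [-0.02 -0.04 -0.03] op 0.204 ff 59.3
shift tool [-180.7   29.9    2.2] turn z -0.191
```

>>> move_arm(moves=[[0,[0,0,0],[0,0,-0.0955]],[0,[0,0,0],[0,0,-0.0955]],[0,[-0.02,0,0],[0,0,0]],[0,[-0.03,0,0],[0,0,0]],[0,[-0.035,-0.002,0],[0,0,0]],[0,[-0.035,-0.002,0],[0,0,0]],[0,[-0.033,0,0.001],[0,0,0]],[0,[-0.02,0,0.001],[0,0,0]],[0,[-0.01,0,0],[0,0,0]],[0,[0,0,0],[0,0,0]]])

```text
time: 5.25
eef_pos: [0.4548, 0.1804, 0.1717]
tcp_rot: [0.708, 0.706, -0.0, 0.0]
contact_force: [-0.0, -0.0, -1.9]
opening: 0.199
finger_force: 59.2
```

```bash
python3 - <<'E'
from h import *
to([458,182.5,174],0)
a=read_camera("scene")[:,:,::-1]; cv2.imwrite("raw_s3.png",a); crop(a,215,115,150,110,5.3,"pics/s3.png")
b=read_camera("top")[:,:,::-1]; cv2.imwrite("raw_t3.png",b); crop(b,240,140,110,80,7,"pics/t3.png")
E
```

```text
t5.25 pos [454.8 180.4 171.7] psi -0.16 tilt [-0.0001 -0.0001] F [-0.  -0.  -1.9] T [0.04 0.   0.02] op 0.199 ff 59.2
shift tool [ 2.1  3.2 -2.3] turn z -0.003
```

View pics/s3.png

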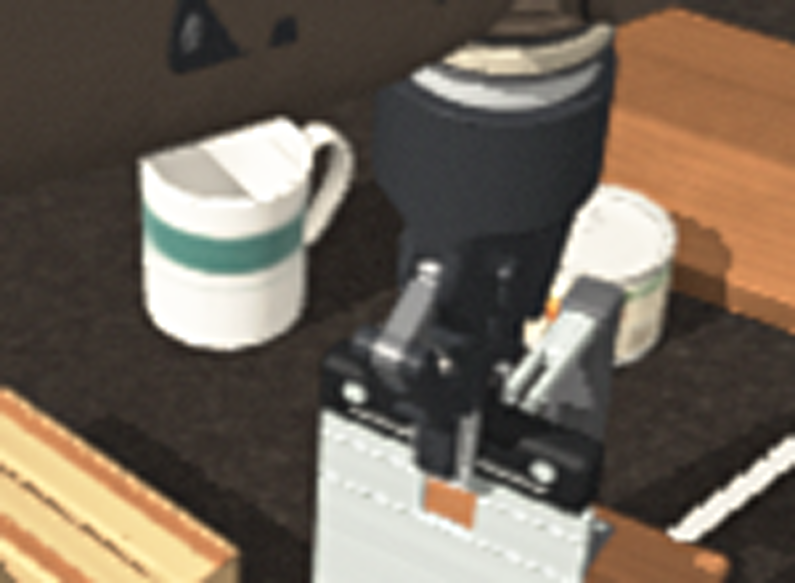

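View pics/t3.png

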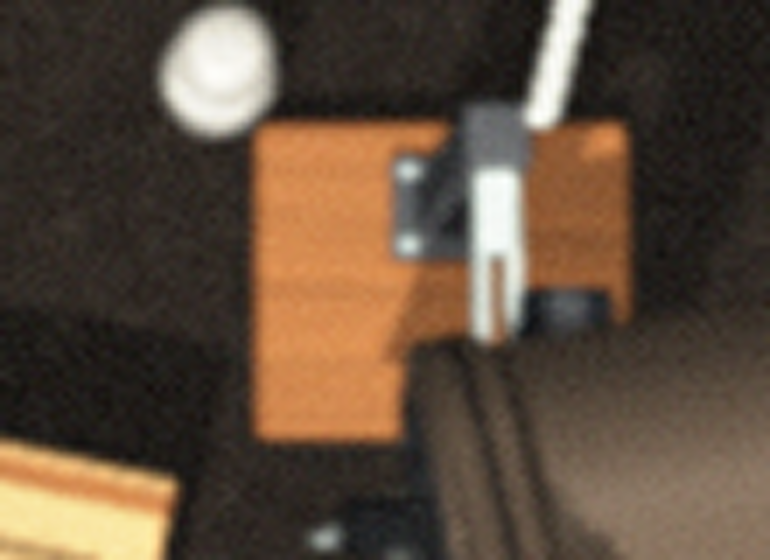

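Scene: scraper held level, hole's visible lower edge running (425,515) to (474,530). The peg is behind it, at (560,350). I'll check the model's projection of the held scraper against these pixels.

```bash
python3 - <<'E'
from h import *
o=np.array([454.8,180.4,171.7-99.2])
P=np.array([[-2,11,64],[-2,-11,64],[-9,55,128],[-9,-55,100],[-9,-55,128],[-9,55,100]])+o
print(np.round(((proj("scene",P/1000)+.5-[215,115])*5.3-.5),0).tolist())
# sensitivity
for d in([0,4,0],[0,0,4]): print(np.round(((proj("scene",(P[:2]+d)/1000)+.5-[215,115])*5.3-.5),0).tolist())
# peg in scene, tip assumed 496
Q=np.array([[496,182.5+7,155],[496,182.5-7,155],[570,182.5+7,155],[570,182.5-7,155],[570,182.5+11,159],[570,182.5-11,159]])
a=lambda n,c,s:np.round((proj(n,Q/1000)+.5-c)*s-.5).tolist()
print(a("scene",[185,140],4.4)); print(a("top",[190,140],5)); print(a("top",[240,140],7))
a=cv2.imread("raw_s3.png"); crop(a,270,160,70,60,10,"pics/s3b.png")
E
```

```text
[[418.0, 514.0], [470.0, 536.0], [313.0, 354.0], [581.0, 524.0], [590.0, 466.0], [311.0, 411.0]]
[[409.0, 510.0], [461.0, 532.0]]
[[419.0, 506.0], [471.0, 528.0]]
[[530.0, 233.0], [557.0, 244.0], [599.0, 146.0], [626.0, 156.0], [593.0, 137.0], [634.0, 153.0]]
[[593.0, 290.0], [625.0, 290.0], [593.0, 126.0], [624.0, 126.0], [585.0, 124.0], [634.0, 125.0]]
[[481.0, 406.0], [525.0, 407.0], [480.0, 177.0], [523.0, 177.0], [469.0, 174.0], [538.0, 175.0]]
```

View pics/s3b.png

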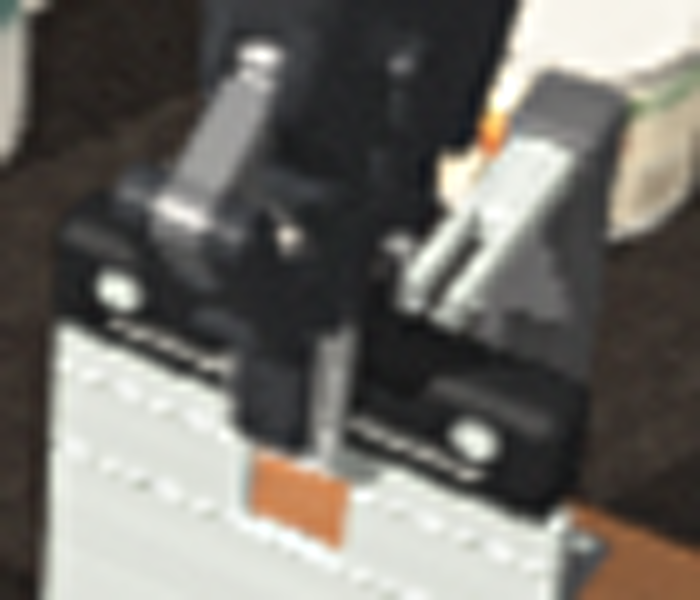

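The hole matches the model (I'm seeing the back lower edge of its 4 mm thickness), so the scraper is centred on the TCP with its origin 99 mm below. The peg is at y ≈ 183. Aligning, then going in slowly.

>>> move_arm(moves=[[0,[0.0027,0,-0.0025],[0,0,0]],[0,[0,0.008,0],[0,0,0]],[0,[0,0.008,0],[0,0,0]],[0,[0,0.005,0],[0,0,0]],[0,[0,0.005,0],[0,0,0]],[0,[0,0.005,0],[0,0,0]],[0,[0,0.005,0],[0,0,0]],[0,[0,0.004,0],[0,0,0]],[0,[0,0.003,0],[0,0,0]],[0,[0,0,0],[0,0,0]]])

```text
time: 6.18
eef_pos: [0.4984, 0.1844, 0.1743]
tcp_rot: [0.707, 0.707, 0.0, 0.0]
contact_force: [-0.5, 0.1, -2.2]
opening: 0.199
finger_force: 59.2
```

```bash
python3 - <<'E'
from h import *
to([552,183.2,174.2],0)
a=read_camera("scene")[:,:,::-1]; cv2.imwrite("raw_s4.png",a); crop(a,270,150,80,65,9,"pics/s4.png")
E
```

```text
t6.18 pos [498.4 184.4 174.3] psi -0.02 tilt [ 0.0002 -0.    ] F [-0.5  0.1 -2.2] T [0.05 0.01 0.02] op 0.199 ff 59.2
shift tool [-1.2 53.6  0.1] turn z -0.000
```

View pics/s4.png

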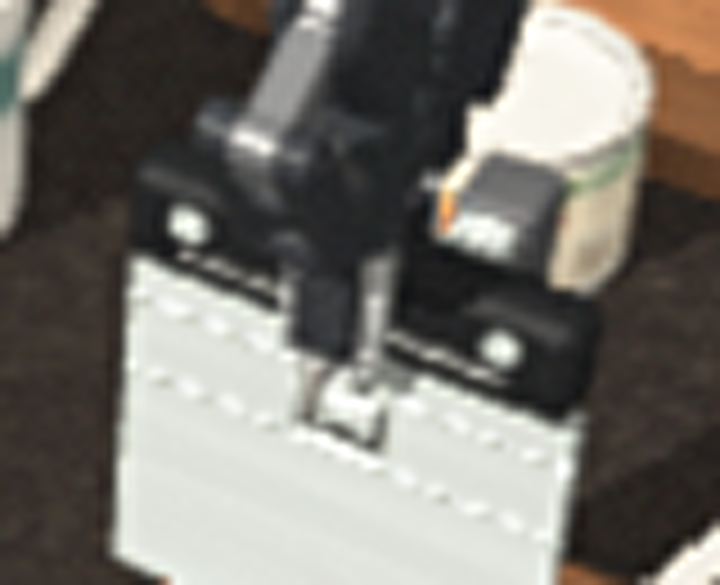

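The peg tip shows inside the hole at (348,408), slightly to the right of centre, and there is no side force. I'll shift 1.2 mm to -y and push on.

>>> move_arm(moves=[[0,[-0.0013,0,0],[0,0,0]],[0,[0,0.003,0],[0,0,0]],[0,[0,0.003,0],[0,0,0]],[0,[0,0.003,0],[0,0,0]],[0,[0,0.003,0],[0,0,0]],[0,[0,0.003,0],[0,0,0]],[0,[0,0.003,0],[0,0,0]],[0,[0,0.003,0],[0,0,0]],[0,[0,0.003,0],[0,0,0]],[0,[0,0,0],[0,0,0]]])

```text
time: 7.07
eef_pos: [0.5226, 0.1832, 0.1743]
tcp_rot: [0.707, 0.707, 0.0, 0.0]
contact_force: [0.2, 0.3, -2.4]
opening: 0.203
finger_force: 59.2
```

```bash
python3 -c "
from h import *
to([552,183.2,174.2],0)"
```

```text
t7.07 pos [522.6 183.2 174.3] psi -0.01 tilt [0.0009 0.0001] F [ 0.2  0.3 -2.4] T [0.02 0.01 0.01] op 0.203 ff 59.2
shift tool [ 0.  29.4  0.1] turn z -0.000
```

>>> move_arm(moves=[[0,[0,0.003,0],[0,0,0]],[0,[0,0.003,0],[0,0,0]],[0,[0,0.003,0],[0,0,0]],[0,[0,0.003,0],[0,0,0]],[0,[0,0.004,0],[0,0,0]],[0,[0,0.004,0],[0,0,0]],[0,[0,0.004,0],[0,0,0]],[0,[0,0.003,0],[0,0,0]],[0,[0,0.003,0],[0,0,0]],[0,[0,0,0],[0,0,0]]])

```text
time: 7.9
eef_pos: [0.5525, 0.1832, 0.1743]
tcp_rot: [0.707, 0.707, 0.0, 0.0]
contact_force: [-0.5, -1.0, -3.6]
opening: 0.199
finger_force: 59.3
```

```bash
python3 -c "
from h import *
st()"
```

```text
t7.90 pos [552.5 183.2 174.3] psi -0.01 tilt [0.0005 0.    ] F [-0.5 -1.  -3.6] T [ 0.02 -0.02  0.02] op 0.199 ff 59.3
```

>>> move_arm(moves=[[0,[0,0.002,0],[0,0,0]],[0,[0,0.002,0],[0,0,0]],[0,[0,0.002,0],[0,0,0]],[0,[0,0,0],[0,0,0]],[0,[0,0,0],[0,0,0]],[0,[0,0,0],[0,0,0]],[0,[0,0,0],[0,0,0]],[0,[0,0,0],[0,0,0]],[0,[0,0,0],[0,0,0]],[0,[0,0,0],[0,0,0]]])

```text
time: 8.73
eef_pos: [0.5578, 0.1833, 0.1742]
tcp_rot: [0.707, 0.707, 0.0, -0.0]
contact_force: [0.0, -0.0, -3.0]
opening: 0.201
finger_force: 59.2
```

```bash
python3 -c "
from h import *
st()"
```

```text
t8.73 pos [557.8 183.3 174.2] psi 0.00 tilt [0. 0.] F [ 0. -0. -3.] T [ 0.05 -0.07 -0.01] op 0.201 ff 59.2
```

>>> move_arm(moves=[[0,[0,0,0.001],[0,0,0]],[0,[0,0,0.001],[0,0,0]],[0,[0,0,0.001],[0,0,0]],[0,[0,0,0.001],[0,0,0]],[0,[0,0,0.0005],[0,0,0]],[0,[0,0,0],[0,0,0]],[0,[0,0,0],[0,0,0]],[0,[0,0,0],[0,0,0]],[0,[0,0,0],[0,0,0]],[0,[0,0,0],[0,0,0]]])

```text
time: 9.57
eef_pos: [0.5579, 0.1832, 0.1698]
tcp_rot: [0.707, 0.707, 0.0, 0.0]
contact_force: [-0.2, -0.5, -1.9]
opening: 0.199
finger_force: 59.2
```

```bash
python3 -c "
from h import *
st()"
```

```text
t9.57 pos [557.9 183.2 169.8] psi 0.00 tilt [ 0.0001 -0.    ] F [-0.2 -0.5 -1.9] T [0.01 0.02 0.06] op 0.199 ff 59.2
```

>>> move_arm(moves=[[0,[0,-0.003,0],[0,0,0]],[0,[0,-0.003,0],[0,0,0]],[0,[0,-0.003,0],[0,0,0]],[0,[0,-0.003,0],[0,0,0]],[0,[0,-0.003,0],[0,0,0]],[0,[0,-0.003,0],[0,0,0]],[0,[0,-0.003,0],[0,0,0]],[0,[0,-0.003,0],[0,0,0]],[0,[0,-0.001,0],[0,0,0]],[0,[0,0,0],[0,0,0]]])

```text
time: 10.4
eef_pos: [0.5325, 0.1833, 0.1697]
tcp_rot: [0.707, 0.707, -0.0, -0.0]
contact_force: [0.4, 1.0, -1.9]
opening: 0.203
finger_force: 59.2
```

>>> move_arm(moves=[[0,[0,-0.001,0],[0,0,0]],[0,[0,-0.001,0],[0,0,0]],[0,[0,-0.001,0],[0,0,0]],[0,[0,-0.001,0],[0,0,0]],[0,[0,-0.001,0],[0,0,0]],[0,[0,0,0],[0,0,0]],[0,[0,0,0],[0,0,0]],[0,[0,0,0],[0,0,0]],[0,[0,0,0],[0,0,0]],[0,[0,0,0],[0,0,0]]])

```text
time: 11.23
eef_pos: [0.5279, 0.1832, 0.1697]
tcp_rot: [0.707, 0.707, 0.0, 0.0]
contact_force: [-0.3, -1.6, -2.8]
opening: 0.199
finger_force: 59.2
```

>>> move_arm(moves=[[0,[0,-0.0005,0],[0,0,0]],[0,[0,-0.0005,0],[0,0,0]],[0,[0,-0.0005,0],[0,0,0]],[0,[0,-0.0005,0],[0,0,0]],[0,[0,-0.0005,0],[0,0,0]],[0,[0,-0.0005,0],[0,0,0]],[0,[0,0,0],[0,0,0]],[0,[0,0,0],[0,0,0]],[0,[0,0,0],[0,0,0]],[0,[0,0,0],[0,0,0]]])

```text
time: 12.07
eef_pos: [0.5249, 0.1832, 0.1697]
tcp_rot: [0.707, 0.707, 0.0, 0.0]
contact_force: [-0.9, -0.8, -2.6]
opening: 0.202
finger_force: 59.2
```

>>> move_arm(moves=[[0,[0,-0.0005,0],[0,0,0]],[0,[0,-0.0005,0],[0,0,0]],[0,[0,-0.0005,0],[0,0,0]],[0,[0,-0.0005,0],[0,0,0]],[0,[0,0,0],[0,0,0]],[0,[0,0,0],[0,0,0]],[0,[0,0,0],[0,0,0]],[0,[0,0,0],[0,0,0]],[0,[0,0,0],[0,0,0]],[0,[0,0,0],[0,0,0]]])

```text
time: 12.9
eef_pos: [0.5228, 0.1832, 0.1697]
tcp_rot: [0.707, 0.707, 0.0, -0.0]
contact_force: [1.4, -0.1, -2.9]
opening: 0.197
finger_force: 59.2
```

>>> move_arm(moves=[[0,[0,-0.0005,0],[0,0,0]],[0,[0,-0.0005,0],[0,0,0]],[0,[0,-0.0005,0],[0,0,0]],[0,[0,0,0],[0,0,0]],[0,[0,0,0],[0,0,0]],[0,[0,0,0],[0,0,0]],[0,[0,0,0],[0,0,0]],[0,[0,0,0],[0,0,0]],[0,[0,0,0],[0,0,0]],[0,[0,0,0],[0,0,0]]])

```text
time: 13.73
eef_pos: [0.5213, 0.1833, 0.1697]
tcp_rot: [0.707, 0.707, -0.0, -0.0]
contact_force: [-0.0, -0.8, -2.0]
opening: 0.204
finger_force: 59.2
```

>>> move_arm(moves=[[0,[0,-0.0005,0],[0,0,0]],[0,[0,-0.0005,0],[0,0,0]],[0,[0,-0.0005,0],[0,0,0]],[0,[0,-0.0005,0],[0,0,0]],[0,[0,0,0],[0,0,0]],[0,[0,0,0],[0,0,0]],[0,[0,0,0],[0,0,0]],[0,[0,0,0],[0,0,0]],[0,[0,0,0],[0,0,0]],[0,[0,0,0],[0,0,0]]])

```text
time: 14.57
eef_pos: [0.5194, 0.1832, 0.1697]
tcp_rot: [0.707, 0.707, 0.0, 0.0]
contact_force: [0.2, 0.1, -1.8]
opening: 0.199
finger_force: 59.2
```

>>> move_arm(moves=[[0,[0,-0.0005,0],[0,0,0]],[0,[0,-0.0005,0],[0,0,0]],[0,[0,-0.0005,0],[0,0,0]],[0,[0,0,0],[0,0,0]],[0,[0,0,0],[0,0,0]],[0,[0,0,0],[0,0,0]],[0,[0,0,0],[0,0,0]],[0,[0,0,0],[0,0,0]],[0,[0,0,0],[0,0,0]],[0,[0,0,0],[0,0,0]]])

```text
time: 15.4
eef_pos: [0.5179, 0.1832, 0.1697]
tcp_rot: [0.707, 0.707, -0.0, 0.0]
contact_force: [-0.1, -0.7, -2.7]
opening: 0.199
finger_force: 59.2
```

>>> move_arm(moves=[[0,[0,-0.0005,0],[0,0,0]],[0,[0,-0.0005,0],[0,0,0]],[0,[0,-0.0005,0],[0,0,0]],[0,[0,0,0],[0,0,0]],[0,[0,0,0],[0,0,0]],[0,[0,0,0],[0,0,0]],[0,[0,0,0],[0,0,0]],[0,[0,0,0],[0,0,0]],[0,[0,0,0],[0,0,0]],[0,[0,0,0],[0,0,0]]])

```text
time: 16.23
eef_pos: [0.5167, 0.1832, 0.1698]
tcp_rot: [0.707, 0.707, 0.0, 0.0]
contact_force: [3.6, 0.3, -4.2]
opening: 0.196
finger_force: 59.1
```

>>> move_arm(moves=[[0,[0,-0.0003,0],[0,0,0]],[0,[0,0,0],[0,0,0]],[0,[0,0,0],[0,0,0]],[0,[0,0,0],[0,0,0]],[0,[0,0,0],[0,0,0]],[0,[0,0,0],[0,0,0]],[0,[0,0,0],[0,0,0]],[0,[0,0,0],[0,0,0]],[0,[0,0,0],[0,0,0]],[0,[0,0,0],[0,0,0]]])

```text
time: 17.07
eef_pos: [0.5165, 0.1833, 0.1699]
tcp_rot: [0.707, 0.707, 0.001, 0.0]
contact_force: [4.8, 0.3, -3.5]
opening: 0.198
finger_force: 59.1
```

>>> move_arm(moves=[[0,[0,0,0],[0,0,0]],[0,[0,0,0],[0,0,0]],[0,[0,0,0],[0,0,0]],[0,[0,0,0],[0,0,0]],[0,[0,0,0],[0,0,0]],[0,[0,0,0],[0,0,0]],[0,[0,0,0],[0,0,0]],[0,[0,0,0],[0,0,0]],[0,[0,0,0],[0,0,0]],[0,[0,0,0],[0,0,0]]])

```text
time: 17.9
eef_pos: [0.5165, 0.1833, 0.1699]
tcp_rot: [0.707, 0.707, 0.0, 0.0]
contact_force: [5.9, -0.1, -5.1]
opening: 0.202
finger_force: 59.1
```

>>> move_arm(moves=[[0,[0,0.0005,0],[0,0,0]],[0,[0,0,0.0003],[0,0,0]],[0,[0,0,0.0003],[0,0,0]],[0,[0,0,0.0003],[0,0,0]],[0,[0,0,0.0002],[0,0,0]],[0,[0,0,0],[0,0,0]],[0,[0,0,0],[0,0,0]],[0,[0,0,0],[0,0,0]],[0,[0,0,0],[0,0,0]],[0,[0,0,0],[0,0,0]]])

```text
time: 18.73
eef_pos: [0.5167, 0.1832, 0.1688]
tcp_rot: [0.707, 0.707, 0.0, 0.0]
contact_force: [4.4, 0.2, 0.4]
opening: 0.203
finger_force: 59.8
```

>>> move_arm(moves=[[0.24,[0,0,0],[0,0,0]],[0.24,[0,0,0],[0,0,0]],[0.27,[0,0,0],[0,0,0]],[0.3,[0,0,0],[0,0,0]],[0.35,[0,0,0],[0,0,0]],[0.4,[0,0,0],[0,0,0]],[0.5,[0,0,0],[0,0,0]],[0.6,[0,0,0],[0,0,0]],[0.6,[0,0,0],[0,0,0]],[0.6,[0,0,0],[0,0,0]]], grip_force=20)

```text
time: 19.57
eef_pos: [0.5165, 0.1832, 0.1686]
tcp_rot: [0.707, 0.707, -0.0, -0.0]
contact_force: [-0.3, 0.3, -0.9]
opening: 0.593
finger_force: 0.0
```

```bash
python3 -c "
from h import *
st()
a=read_camera('scene')[:,:,::-1]; crop(a,250,120,120,100,6,'pics/s5.png')"
```

```text
t19.57 pos [516.5 183.2 168.6] psi -0.00 tilt [-0.0001  0.    ] F [-0.3  0.3 -0.9] T [-0.03  0.04  0.01] op 0.593 ff 0.0
```

View pics/s5.png

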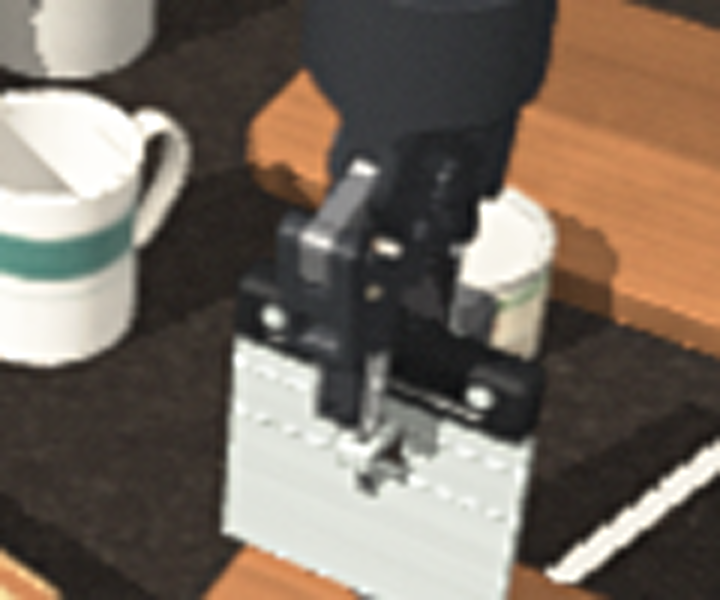

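The scraper hangs at (380,440), with the flap foot visible in front of the blade at (370,485). Retreating upward.

>>> move_arm(moves=[[0.6,[0,0,-0.003],[0,0,0]],[0.6,[0,0,-0.005],[0,0,0]],[0.6,[0,0,-0.007],[0,0,0]],[0.6,[0,0,-0.008],[0,0,0]],[0.6,[0,0,-0.01],[0,0,0]],[0.6,[0,0,-0.012],[0,0,0]],[0.6,[0,0,-0.012],[0,0,0]],[0.6,[0,0,-0.012],[0,0,0]],[0.6,[0,0,-0.012],[0,0,0]],[0.6,[0,0,0],[0,0,0]]])

```text
time: 20.45
eef_pos: [0.5182, 0.1835, 0.2538]
tcp_rot: [0.707, 0.707, 0.003, 0.002]
contact_force: [-0.0, 0.1, 0.6]
opening: 0.599
finger_force: 0.0
```

>>> move_arm(moves=[[0.6,[0.02,-0.01,0],[0,0,0]],[0.6,[0.02,-0.01,0],[0,0,0]],[0.6,[0.02,-0.01,0],[0,0,0]],[0.6,[0.02,-0.01,0],[0,0,0]],[0.6,[0.02,-0.01,0],[0,0,0]],[0.6,[0.02,0,0],[0,0,0]],[0.6,[0.02,0,0],[0,0,0]],[0.6,[0,0,0],[0,0,0]],[0.6,[0,0,0],[0,0,0]],[0.6,[0,0,0],[0,0,0]]])

```text
time: 21.28
eef_pos: [0.4664, 0.3228, 0.2493]
tcp_rot: [0.707, 0.707, -0.001, 0.0]
contact_force: [-0.1, -0.2, 1.0]
opening: 0.603
finger_force: 0.0
```

>>> move_arm(moves=[[0.6,[0,0,0],[0,0,0]],[0.6,[0,0,0],[0,0,0]],[0.6,[0,0,0],[0,0,0]],[0.6,[0,0,0],[0,0,0]],[0.6,[0,0,0],[0,0,0]],[0.6,[0,0,0],[0,0,0]],[0.6,[0,0,0],[0,0,0]],[0.6,[0,0,0],[0,0,0]],[0.6,[0,0,0],[0,0,0]],[0.6,[0,0,0],[0,0,0]]])

```text
time: 22.12
eef_pos: [0.4665, 0.3232, 0.2496]
tcp_rot: [0.707, 0.707, -0.0, -0.0]
contact_force: [-0.2, -0.2, 0.8]
opening: 0.596
finger_force: 0.0
```

```bash
python3 -c "
from h import *
st()
a=read_camera('scene')[:,:,::-1]; crop(a,230,120,130,110,5.4,'pics/s6.png')
b=read_camera('scene')[:,:,::-1]; print(np.abs(a.astype(int)-b)[150:250,280:350].mean())"
```

```text
t22.12 pos [466.5 323.2 249.6] psi 0.00 tilt [-0. -0.] F [-0.2 -0.2  0.8] T [ 0.03 -0.03  0.03] op 0.596 ff 0.0
0.9984761904761905
```

View pics/s6.png

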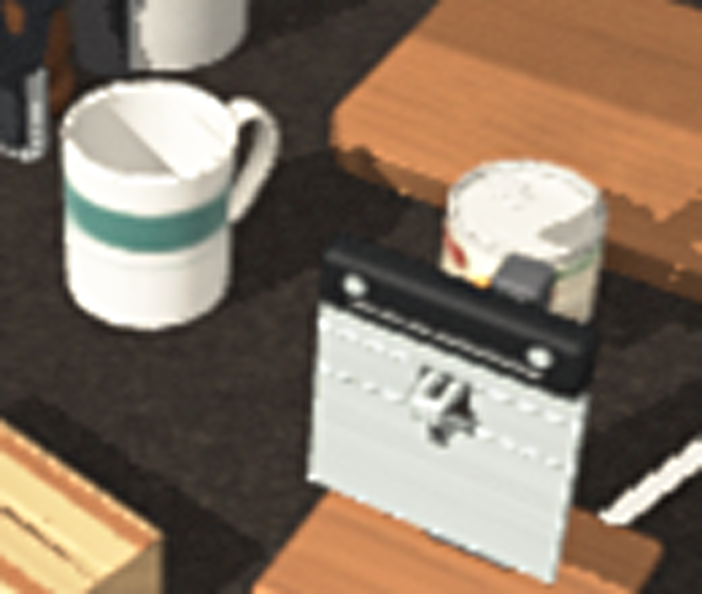

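The scraper hangs upright on the peg at (440,390), the flap is in front at (440,430), and the robot is clear. One more rest for any swing, then I hand in.

>>> move_arm(moves=[[0.6,[0,0,0],[0,0,0]],[0.6,[0,0,0],[0,0,0]],[0.6,[0,0,0],[0,0,0]],[0.6,[0,0,0],[0,0,0]],[0.6,[0,0,0],[0,0,0]],[0.6,[0,0,0],[0,0,0]],[0.6,[0,0,0],[0,0,0]],[0.6,[0,0,0],[0,0,0]],[0.6,[0,0,0],[0,0,0]],[0.6,[0,0,0],[0,0,0]]])

```text
time: 23.05
eef_pos: [0.4665, 0.3233, 0.2497]
tcp_rot: [0.707, 0.707, 0.0, 0.0]
contact_force: [-0.5, -0.5, -0.8]
opening: 0.604
finger_force: 0.0
```

```bash
python3 -c "
from plant import *
print(sign_off())"
```

```text
the job is handed in; nothing more can be done
None
```

The scraper hangs still on the peg with the flap fallen behind the blade; I felt the catch at about 5 N, held it, let go and handed in at about 23 s (no verdict came back), but I viewed 11 pictures, one over the limit of 10.

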